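Fan the heat spreader plates along the tray

ROBOT

A 6-joint arm with a two-finger parallel gripper is mounted at the origin on a cart in front of the work surface, level with it; the furniture and walls round the work are solid. World frame = base frame: x ahead of the robot, y to its left, z up, the work surface at z = 0. Lengths are in m, angles in rad, forces in N, time in s.
With the tool pointing down it reaches from about 0.4 to 0.825 m from the base axis. Payload 7 kg.
Tool frame: the origin (TCP) lies midway between the tips of the shut fingers; the grasp point (between the pads) lies 19 mm behind it; z points along the fingers, y is the line along which they close (so a half turn about z gives the same grasp; the last joint's range is limited). The gripper opens to 88 mm and grips with 3 to 60 N. Pads are 19 mm wide; open, the fingers measure 130 mm over their backs; the gripper's body (78 mm by 193 mm) begins 47 mm behind the grasp point.
Start: joints at [-0.844, 0.359, 0.012, 0, -1.224, -0.288], TCP at [0.287, -0.611, 0.227] pointing down, gripper open.
Joint ranges: [-3.07, 3.07], [-1.43, 2.12], [-1.02, 1.25], [-3.03, 1.67], [-3.05, -0], [-3.03, 3.03]. Speed limits (rad/s): [2.39, 2.39, 3.01, 3.14, 3.14, 3.14].

INTERFACE

Orientations are given as a unit quaternion [w, x, y, z].
In Python, from station import monitor, optics, job, spotter gives the robot as it stands.
- The arm moves only by the shell command python3 -m pendant 'ROWS' [OPENING] [FORCE]. ROWS is JSON, a list of rows, each a list of 4 numbers: the shift along the tool's x, y, z normalised to -1 to 1, where 1 is 300 mm, then the turn about the tool's z normalised to -1 to 1, where 1 is 30 degrees. In form: [[dx, dy, dz, roll], ...]. A call has 1 to 5 rows; each row is the pose to reach, as a shift and turn from the pose commanded when the call began, along the tool's axes at that moment; what a row does not reach only later rows make up. A row lasts 1/12 s, in which the tool goes at most 41.7 mm and 7.16 degrees, less where a joint would pass 70% of its speed; a pose out of reach is approached as far as the arm can. A call with a number of a shift or a turn outside -1 to 1 is refused whole. A call with a gripper value outside its range is refused whole. OPENING is the gripper's target within -1 to 1 (fully open at 1, half-way at 0, shut at -1), set as the call begins (- or left out, the last holds). The fingers move at their own pace and stop on an object; FORCE is the grip in N (left out, the last holds). Time passes only in rows, so rows that repeat a pose let the fingers close. It gives the time, the measured TCP pose, the force, the opening and the grip force at its end, in the units of the state.
- monitor.read_state(): the state, without advancing time (a new reading comes with each control period).
- optics.capture(name): name is "scene" or "top"; returns a dict with "image" (400x640x3 uint8, blue, green, red), "fovy" (degrees; the focal length in pixels is half the picture's height over the tangent of half this angle, whatever the lens; pixels are square), "cx", "cy" (the principal point, pixels), "extrinsics" (4x4, takes a point from world to camera coordinates). Camera axes: x right, y up, looking along -z (the intrinsics and any distortion apply to the point x, -y, -z); pixel columns grow to the right and rows downward; lengths in m; the calibration is good to about 2 mm. A picture is of the moment at which its call begins. There is no depth.
- job.close_job(): hands the job in; it is judged then, once.
Trained networks look in a picture, given as the dict that the camera call returned (one of the last four; its "shot" number tells which), for a name from the list of things; names that differ only in an ending like _2 or _b are one class to them, and where a whole thing is asked for, a point or a joint stands for the part that bears it (a point fixed in the world has none). Each returns a list of dicts, best first, with "confidence" (0 to 1); they miss things now and then, are a little off and sometimes report something else, mostly with a low value. They report only what shows in the picture. A call takes as long as a camera call.
- spotter.spot_in(picture, query): "point" ([column, row] in pixels, amid what is visible of it).
- spotter.masks_of(picture, query): "mask" (400x640 bool, what is visible of it) and "point" ([column, row] in pixels, amid what is visible of it).
The state is a dict: "time": time; "joint_pos": joint angles; "joint_velocities": joint speeds; "joint_efforts": joint torques, N m; "ee_pos": TCP position; "tcp_rot": TCP orientation; "force": force on the tool from outside, world axes, zero at the start; "moment": the same for the moment, N m; "gripper_width": finger opening in m; "grip_force": force on a finger pad.
Only numpy, scipy, OpenCV 4.12 (cv2) and the standard library are available. Lean on these libraries where they do the work, as an engineer would, in place of code of your own. Each camera call takes 0.05 s, during which the arm holds its last target. There are 200 camera calls.

TASK

Fan the stack of four plates out along the tray for inspection: first push the end stop all the way to the far end, then slide the plates into an overlapping row, each about 16 mm further from the rear lip than the one beneath, so that every coloured band shows. The bottom plate stays at the rear lip. Last, slide the end stop back until it just meets the front edge of the top plate, and leave the other things on the bench alone.

Things in the scene. Friction and masses are not known exactly. Their poses are not given: they have to be found in the camera images.
- tray: Fixed tray, 180 x 77 mm; grey floor, top at z = 4 mm; two dark steel side rails 67 mm apart inside, tops at z = 34 mm. Origin: centre of underside. x runs along the tray, roughly away from the robot, from the rear end (x = -90 mm) to the far end (+90 mm); z up. Black rear lip at x = -90 to -86 mm stands only 5 mm above the floor: the rear is open above it. Fixed to the bench.
- end_stop (a joint): Blue end stop, a bridge sliding on the rails, red knob on top. Value in m: 0 = its face at tray x = +6 mm, nearest the stack; grows along tray +x to 0.06, the far end of its travel. Starts at 0 to 0.012. Stays where left; about 1.5 N moves it, a little more when fast. 16 mm thick along x, 87 mm wide, bridge top at z = 46 mm.
- stop_face (a point): Point on the end stop's face that looks at the plates (towards tray -x), 24 mm above the bench, in the middle of the channel. The face spans 6 to 42 mm above the bench.
- knob_mid (a point): Middle of the end stop's red knob: upright cylinder 18 mm in diameter, from 49 to 79 mm above the bench (under it a steel collar 22 mm in diameter, 3 mm high); this point is 64 mm above the bench and 8 mm behind (tray +x of) the stop face.
- plate_1: Metal heat spreader plate with a red band 9 mm wide across the rear end of its top face, bottom of the stack, on the tray floor, its rear edge within about 4 mm of the rear lip. 76 mm (x, along the tray) x 64 mm (y) x 8 mm (z), about 110 g, loose. Origin: centre of the underside; x points along the tray towards the far end, the band is at -x.
- plate_2: Metal heat spreader plate with a yellow band 9 mm wide across the rear end of its top face, second from the bottom. 76 mm (x, along the tray) x 64 mm (y) x 8 mm (z), about 110 g, loose. Origin: centre of the underside; x points along the tray towards the far end, the band is at -x.
- plate_3: Metal heat spreader plate with a green band 9 mm wide across the rear end of its top face, third from the bottom. 76 mm (x, along the tray) x 64 mm (y) x 8 mm (z), about 110 g, loose. Origin: centre of the underside; x points along the tray towards the far end, the band is at -x.
- plate_4: Metal heat spreader plate with a blue band 9 mm wide across the rear end of its top face, top of the stack. 76 mm (x, along the tray) x 64 mm (y) x 8 mm (z), about 110 g, loose. Origin: centre of the underside; x points along the tray towards the far end, the band is at -x.
- flush_cutters: Bystander: blue-handled flush cutters. To be left alone.
- desolder_pump: Bystander: blue desoldering pump. To be left alone.
- tape_blue: Bystander: roll of blue tape. To be left alone.
- acid_brush: Bystander: thin brush with a metal handle. To be left alone.
- solder_spool_c: Bystander: spool of solder wire. To be left alone.

How it is judged:
By the outcome, as a careful person would: the job done as asked, in the order asked, and still so for the second after the job is handed in, with the robot touching nothing.
It also fails if it takes over 54 s, if anything falls off the work surface, if the arm or the gripper's body presses on something with over 40 N, if the wrist force passes 120 N, or if a joint passes its speed limit or range.

## Working session

There is one attempt and no reset: what is moved stays moved. The work goes in short steps, Python scripts to look and compute and a shell command to move; the robot and the scene stay as the last step left them, time stands still between calls to the robot, and variables do not carry over. Pictures are saved under pics/ and viewed, at most 10 in all, crops included, and the job is handed in when it is done.

```bash
mkdir -p pics; ls; python3 - <<'E'
from station import monitor, optics, spotter
import cv2
print(monitor.read_state())
for n in ("scene","top"):
    p=optics.capture(n); cv2.imwrite(f"pics/{n}0.png",p["image"])
    print(n,{k:v for k,v in p.items() if k!="image"})
    for q in ("end_stop","knob_mid","tray","plate_1"):
        print(q,[(d["confidence"],d["point"],d["mask"].sum()) for d in spotter.masks_of(p,q)][:4])
E
```

```text
pics
{'time': 0.0, 'joint_pos': array([-8.43889318e-01,  3.59415814e-01,  1.10759208e-02, -3.59571666e-04,
       -1.22410027e+00, -2.88102459e-01]), 'joint_velocities': array([-0.00023506,  0.00178653,  0.00084607, -0.00064626, -0.00016234,
       -0.00014688]), 'joint_efforts': array([-6.93799320e-04, -5.82724464e+01,  2.93061680e+01,  6.99759990e+00,
        6.99918033e-03, -1.43747975e-04]), 'ee_pos': array([ 0.28655531, -0.61062186,  0.22560971]), 'tcp_rot': array([-2.51718157e-04, -2.17586427e-01,  9.76040697e-01,  8.00476500e-04]), 'force': array([ 0.41060175, -0.72442404, -0.52584293]), 'moment': array([0.01395966, 0.00900976, 0.00992682]), 'grip_force': 0.0, 'gripper_width': 0.08761234457952345}
scene {'fovy': 46.90672082075373, 'cx': 320.22470576248674, 'cy': 192.4689303761695, 'extrinsics': array([[-0.90182872, -0.43189609, -0.0130662 ,  0.43014461],
       [ 0.32254322, -0.6929985 ,  0.64476271, -0.22089724],
       [-0.28752535,  0.57725111,  0.76427111, -1.30904597],
       [ 0.        ,  0.        ,  0.        ,  1.        ]]), 'shot': 1}
end_stop [(0.76, [267.0, 262.6], np.int64(245)), (0.52, [290.7, 259.8], np.int64(540))]
knob_mid [(0.66, [266.4, 260.7], np.int64(248))]
tray [(0.91, [261.9, 266.1], np.int64(1184))]
plate_1 [(0.95, [293.4, 262.0], np.int64(599))]
top {'fovy': 42.43228927397053, 'cx': 309.31677190699037, 'cy': 200.94927355725534, 'extrinsics': array([[-0.00896631, -0.99985545,  0.0144459 , -0.03563616],
       [ 0.99443972, -0.00740003,  0.10504701, -0.50032364],
       [-0.10492493,  0.01530746,  0.99436233, -1.58130215],
       [ 0.        ,  0.        ,  0.        ,  1.        ]]), 'shot': 2}
end_stop [(0.62, [223.8, 190.1], np.int64(215))]
knob_mid [(0.54, [221.0, 189.3], np.int64(170))]
tray [(0.64, [221.6, 186.6], np.int64(890))]
plate_1 [(0.55, [227.0, 210.3], np.int64(532))]
```

```bash
python3 - <<'E'
import cv2,numpy as np
a=cv2.imread("pics/scene0.png");b=cv2.imread("pics/top0.png")
c=cv2.resize(a[215:315,210:343],None,fx=6,fy=6,interpolation=cv2.INTER_CUBIC)
d=cv2.resize(b[145:245,160:293],None,fx=6,fy=6,interpolation=cv2.INTER_CUBIC)
cv2.imwrite("pics/c0.png",c[:600,:800]);cv2.imwrite("pics/d0.png",d[:600,:800])
E
```

```text
(no output)
```

View pics/scene0.png

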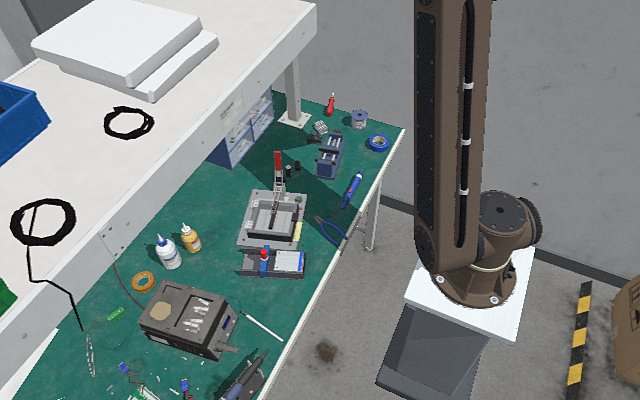

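View pics/c0.png

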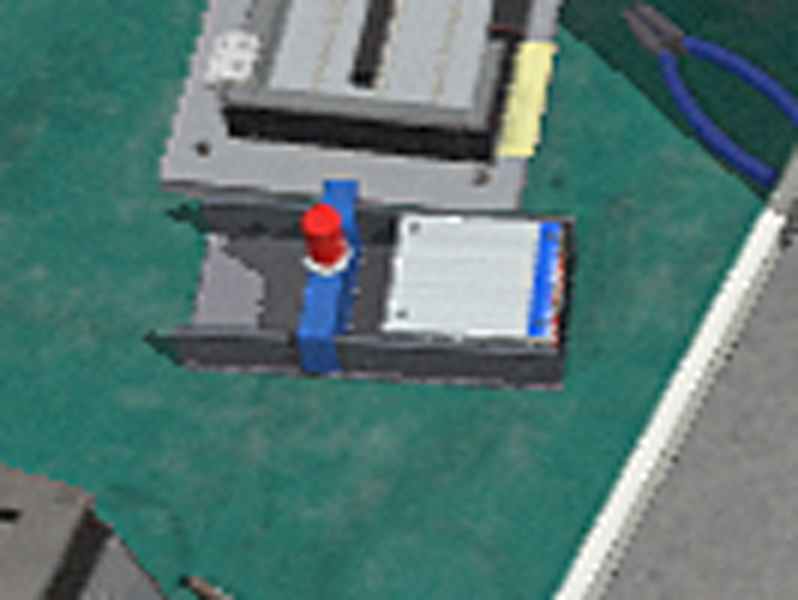

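View pics/d0.png

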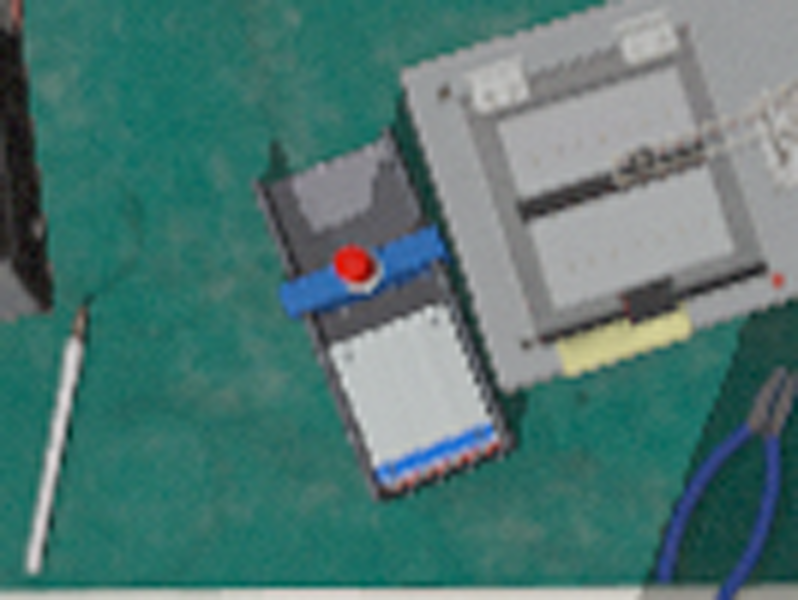

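```bash
cat > h.py <<'E'
import numpy as np
from scipy.optimize import least_squares
def proj(p,X):
    E=p["extrinsics"];f=200/np.tan(np.radians(p["fovy"]/2))
    c=np.atleast_2d(X)@E[:3,:3].T+E[:3,3]
    return np.c_[p["cx"]+f*c[:,0]/-c[:,2],p["cy"]+f*-c[:,1]/-c[:,2]]
def t2w(t,X):
    X=np.atleast_2d(X);c,s=np.cos(t[2]),np.sin(t[2])
    return np.c_[t[0]+c*X[:,0]-s*X[:,1],t[1]+s*X[:,0]+c*X[:,1],X[:,2]]
E
python3 - <<'E'
from h import *
from station import optics
P={n:optics.capture(n) for n in("scene","top")}
off={"scene":(210,215),"top":(160,145)}
# (kind,tray xyz, crop uv): kind t=tray, s=stop (x rel face), p=plate4 (x rel rear)
O={"top":[("s",(.008,0,.079),(352,258)),("s",(0,.0435,.046),(288,317)),("s",(.016,.0435,.046),(280,290)),("s",(0,-.0435,.046),(447,252)),("s",(.016,-.0435,.046),(440,226)),
 ("p",(0,.032,.036),(380,487)),("p",(0,-.032,.036),(496,441)),("p",(.076,.032,.036),(328,345)),("p",(.076,-.032,.036),(444,305)),
 ("t",(-.09,.0385,.0),(383,500)),("t",(.09,.0385,.034),(258,183)),("t",(.09,-.0385,.034),(392,130))],
"scene":[("s",(.008,0,.079),(322,211)),("s",(0,-.0435,.046),(358,182)),("s",(.016,-.0435,.046),(325,182)),("s",(0,.0435,.046),(337,334)),("s",(.016,.0435,.046),(300,332)),
 ("p",(0,-.032,.036),(560,223)),("p",(0,.032,.036),(548,337)),("p",(.076,-.032,.036),(398,214)),("p",(.076,.032,.036),(383,331)),
 ("t",(-.09,.0385,.0),(562,387)),("t",(-.09,-.0385,.034),(573,217))]}
def res(v,pr=0):
    r=[]
    for n in O:
        for k,X,u in O[n]:
            X=np.array(X)+[{"t":0,"s":v[3],"p":v[4]}[k],0,0]
            d=proj(P[n],t2w(v,X))[0]-(np.array(u)/6+off[n]); r+=list(d)
            if pr: print(n,k,X,d.round(1))
    return np.array(r)
s=least_squares(res,[.5,.0,.36,.01,-.086],loss="soft_l1",f_scale=.7)
res(s.x,1);v=s.x;print(v,np.degrees(v[2]))
for x in (-.09,-.105,v[3]+.008,.074):print(x,t2w(v,[x,0,0]))
E
```

```text
top s [0.02168427 0.         0.079     ] [-0.1  0.4]
top s [0.01368427 0.0435     0.046     ] [-0.  -0.5]
top s [0.02968427 0.0435     0.046     ] [-0.5 -0.8]
top s [ 0.01368427 -0.0435      0.046     ] [-0.   0.1]
top s [ 0.02968427 -0.0435      0.046     ] [-0.7 -0.4]
top p [-0.08320004  0.032       0.036     ] [-0.3 -0.7]
top p [-0.08320004 -0.032       0.036     ] [-0.1 -0.7]
top p [-0.00720004  0.032       0.036     ] [-0.3  0.1]
top p [-0.00720004 -0.032       0.036     ] [-0.2 -0.8]
top t [-0.09    0.0385  0.    ] [-0.2  0.5]
top t [0.09   0.0385 0.034 ] [-1.4 -1. ]
top t [ 0.09   -0.0385  0.034 ] [-0.5 -1.1]
scene s [0.02168427 0.         0.079     ] [0.4 0.6]
scene s [ 0.01368427 -0.0435      0.046     ] [ 0.8 -0.9]
scene s [ 0.02968427 -0.0435      0.046     ] [ 0.8 -1.3]
scene s [0.01368427 0.0435     0.046     ] [-0.4  0.2]
scene s [0.02968427 0.0435     0.046     ] [-0.   0.2]
scene p [-0.08320004 -0.032       0.036     ] [ 0.5 -0.5]
scene p [-0.08320004  0.032       0.036     ] [0.2 0.1]
scene p [-0.00720004 -0.032       0.036     ] [ 1.1 -0.5]
scene p [-0.00720004  0.032       0.036     ] [ 0.4 -0.6]
scene t [-0.09    0.0385  0.    ] [0.6 0.5]
scene t [-0.09   -0.0385  0.034 ] [ 1.  -0.9]
[ 0.51430626  0.22679313  0.36807489  0.01368427 -0.08320004] 21.08913779862395
-0.09 [[0.4303343  0.19440933 0.        ]]
-0.105 [[0.41633897 0.18901204 0.        ]]
0.02168426674406186 [[0.53453815 0.23459556 0.        ]]
0.074 [[0.58334987 0.2534198  0.        ]]
```

```bash
R='python3 -m pendant'
$R '[[0,0,-0.08,-0.954],[0,0,-0.08,-0.954],[0,0,-0.08,-0.954],[0,0,-0.08,-0.954]]' -0.1
$R '[[0,0,0,-0.954],[0,0,0,-0.954],[0,0,0,-0.954],[0,0,0,-0.954]]'
$R '[[0,0,0,-0.954],[0,0,0,-0.954],[0,0,0,-0.954],[0,0,0,-0.954]]'
$R '[[-0.583,-0.343,0,0],[-0.583,-0.343,0,0],[-0.583,-0.343,0,0],[-0.583,-0.343,0,0],[-0.583,-0.343,0,0]]'
$R '[[-0.583,-0.343,0,0],[-0.583,-0.343,0,0],[-0.583,-0.343,0,0],[-0.583,-0.343,0,0],[-0.583,-0.343,0,0]]'
cat >> h.py <<'E'
T=np.array([0.5143,0.2268,0.36807])
def tcp():  # TCP in tray coords, tool-y yaw relative to tray -x (deg)
    from station import monitor
    from scipy.spatial.transform import Rotation as Ro
    s=monitor.read_state();d=s["ee_pos"][:2]-T[:2];c,k=np.cos(T[2]),np.sin(T[2])
    q=s["tcp_rot"];M=Ro.from_quat(np.r_[q[1:],q[0]]).as_matrix()
    a=np.degrees(np.arctan2(M[1,1],M[0,1])-T[2])-180
    F=s["force"]
    print("t %.2f tray xyz mm"%s["time"],(1e3*np.r_[c*d[0]+k*d[1],-k*d[0]+c*d[1],s["ee_pos"][2]]).round(1),"yaw err %.2f"%((a+180)%360-180),"F tray",np.round([c*F[0]+k*F[1],-k*F[0]+c*F[1],F[2]],1),"w %.1f g %.1f"%(1e3*s["gripper_width"],s["grip_force"]))
E
python3 -c "
from h import *;tcp()
from station import monitor;print(monitor.read_state()['ee_pos'],monitor.read_state()['joint_pos'])"
```

```text
time: 0.93
ee_pos: [0.2868, -0.6111, 0.2511]
tcp_rot: [0.0, -0.455, 0.891, -0.0]
force: [0.1, -0.3, -0.0]
gripper_width: 0.0664
grip_force: 0.0
time: 1.27
ee_pos: [0.2867, -0.611, 0.2506]
tcp_rot: [0.0, -0.661, 0.75, -0.0]
force: [-0.5, -0.3, -0.9]
gripper_width: 0.042
grip_force: 0.0
time: 1.6
ee_pos: [0.2867, -0.611, 0.2506]
tcp_rot: [0.0, 0.826, -0.564, 0.0]
force: [0.1, -0.0, 0.6]
gripper_width: 0.0396
grip_force: 0.0
time: 2.02
ee_pos: [0.3199, -0.4088, 0.2506]
tcp_rot: [-0.0, 0.824, -0.566, 0.0]
force: [0.8, 0.8, -0.0]
gripper_width: 0.0392
grip_force: 0.0
time: 2.43
ee_pos: [0.3532, -0.2087, 0.251]
tcp_rot: [-0.0, 0.824, -0.566, 0.001]
force: [1.0, -0.2, 0.5]
gripper_width: 0.0394
grip_force: 0.0
t 2.43 tray xyz mm [-307.  -348.4  251. ] yaw err -0.09 F tray [ 0.8 -0.6  0.5] w 39.4 g 0.0
[ 0.35324458 -0.20874031  0.25096419] [-4.74504487e-02 -1.16882968e-01 -4.86004368e-01 -1.41781167e-04
 -1.20024491e+00  4.13946544e-01]
```

```bash
R='python3 -m pendant'
$R '[[-0.58,-0.343,0,0],[-0.58,-0.343,0,0],[-0.58,-0.343,0,0],[-0.58,-0.343,0,0],[-0.58,-0.343,0,0]]' >/dev/null
$R '[[-0.58,-0.343,0,0],[-0.58,-0.343,0,0],[-0.58,-0.343,0,0],[-0.58,-0.343,0,0],[-0.58,-0.343,0,0]]' >/dev/null
$R '[[0,-0.409,0,0],[0,-0.409,0,0],[0,-0.409,0,0],[0,-0.409,0,0],[0,-0.409,0,0]]' >/dev/null
$R '[[0,0,0.45,0],[0,0,0.45,0],[0,0,0.45,0],[0,0,0.45,0],[0,0,0.45,0]]' >/dev/null
python3 - <<'E'
from h import *;tcp()
from station import optics
import cv2
a=optics.capture("scene")["image"];b=optics.capture("top")["image"]
c=cv2.resize(a[195:295,215:281],None,fx=6,fy=6,interpolation=2);d=cv2.resize(b[145:245,190:256],None,fx=6,fy=6,interpolation=2)
cv2.imwrite("pics/e1.png",np.hstack([c,d]))
E
```

```text
t 4.10 tray xyz mm [ 19.1  -3.6 113.4] yaw err -0.10 F tray [0.3 0.7 1.1] w 39.3 g 0.0
```

View pics/e1.png

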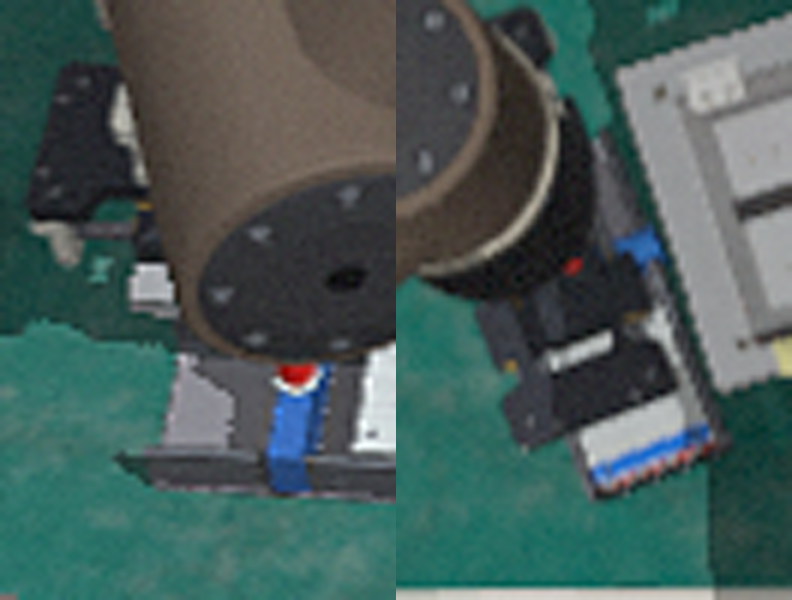

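```bash
R='python3 -m pendant'
$R '[[-0.012,-0.009,0.08,0],[-0.012,-0.009,0.11,0],[-0.012,-0.009,0.125,0],[-0.012,-0.009,0.13,0]]' | grep -E "ee_|force"
```

```text
ee_pos: [0.537, 0.2364, 0.0774]
force: [0.4, 1.3, -0.3]
grip_force: 0.0
```

```bash
R='python3 -m pendant'
$R '[[0,0,0.02,0],[0,0,0.04,0],[0,0,0.06,0],[0,0,0.07,0],[0,0,0.07,0]]' | grep -E "ee_|force"
$R '[[0,0,0,0],[0,0,0,0],[0,0,0,0],[0,0,0,0],[0,0,0,0]]' -0.9 15| grep -E "ee_|force|wid"
python3 -c "from h import *;tcp()"
```

```text
ee_pos: [0.5363, 0.2358, 0.0547]
force: [-0.1, 0.6, 0.2]
grip_force: 0.0
ee_pos: [0.5369, 0.2363, 0.0558]
force: [-0.1, 0.0, 0.3]
gripper_width: 0.0178
grip_force: 15.0
t 5.37 tray xyz mm [24.5  0.8 55.8] yaw err -0.08 F tray [-0.1  0.1  0.3] w 17.8 g 15.0
```

```bash
R='python3 -m pendant'
$R '[[0,-0.03,0,0],[0,-0.06,0,0],[0,-0.09,0,0],[0,-0.115,0,0],[0,-0.14,0,0]]' - 30 >/dev/null; python3 -c "from h import *;tcp()"
$R '[[0,-0.01,0,0],[0,-0.013,0,0],[0,-0.013,0,0]]' >/dev/null; python3 -c "from h import *;tcp()"
$R '[[0,-0.01,0,0],[0,-0.01,0,0],[0,-0.01,0,0]]' >/dev/null; python3 -c "from h import *;tcp()"
```

```text
t 5.78 tray xyz mm [67.7  0.9 55.8] yaw err -0.08 F tray [-2.2  3.3  4.1] w 17.1 g 30.0
t 6.03 tray xyz mm [71.6  0.9 55.8] yaw err -0.08 F tray [2.7 2.4 3.2] w 17.4 g 30.0
t 6.28 tray xyz mm [74.   0.9 55.8] yaw err -0.07 F tray [1.8 3.4 2.3] w 17.2 g 30.0
```

```bash
R='python3 -m pendant'
for i in 1; do
$R '[[0,-0.01,0,0],[0,-0.01,0,0],[0,-0.01,0,0]]' >/dev/null; python3 -c "from h import *;tcp()"
$R '[[0,-0.01,0,0],[0,-0.01,0,0],[0,-0.01,0,0]]' >/dev/null; python3 -c "from h import *;tcp()"; done
```

```text
t 6.53 tray xyz mm [76.7  0.9 55.8] yaw err -0.08 F tray [0.2 4.5 5. ] w 17.5 g 30.0
t 6.78 tray xyz mm [77.2  0.9 55.7] yaw err -0.10 F tray [-8.6  6.7 11.8] w 17.4 g 30.0
```

```bash
R='python3 -m pendant'
$R '[[0,0.01,0,0],[0,0.01,0,0],[0,0.01,0,0],[0,0.01,0,0]]' -0.2 >/dev/null; python3 -c "from h import *;tcp()"
$R '[[0,0,-0.1,0],[0,0,-0.12,0],[0,0,-0.12,0]]' >/dev/null
$R '[[0,0.11,0,0],[0,0.125,0,0],[0,0.125,0,0],[0,0.125,0,0],[0,0.125,0,0]]' -1 >/dev/null
$R '[[0,0,0.06,0],[0,0,0.1,0],[0,0,0.115,0],[0,0,0.12,0],[0,0,0.12,0]]'  >/dev/null; python3 -c "from h import *;tcp()"
$R '[[0,-0.01,0,0],[0,-0.02,0,0],[0,-0.02,0,0]]' >/dev/null; python3 -c "from h import *;tcp()"
```

```text
t 7.12 tray xyz mm [75.6  0.  54.9] yaw err -0.11 F tray [ 0.9 -0.1 -0.5] w 34.3 g 0.0
t 8.20 tray xyz mm [39.   0.6 55.2] yaw err -0.09 F tray [-0.7  1.2 -0.3] w 0.2 g 0.0
t 8.45 tray xyz mm [46.   0.9 56.3] yaw err -0.08 F tray [-1.3  0.9  1.3] w 0.3 g 0.0
```

```bash
R='python3 -m pendant'
$R '[[0,-0.004,0,0],[0,-0.004,0,0]]' >/dev/null; python3 -c "from h import *;tcp()"
$R '[[0,-0.004,0,0],[0,-0.004,0,0]]' >/dev/null; python3 -c "from h import *;tcp()"
$R '[[0,-0.004,0,0],[0,-0.004,0,0]]' >/dev/null; python3 -c "from h import *;tcp()"
$R '[[0,-0.004,0,0],[0,-0.004,0,0]]' >/dev/null; python3 -c "from h import *;tcp()"
$R '[[0,-0.004,0,0],[0,-0.004,0,0]]' >/dev/null; python3 -c "from h import *;tcp()"
```

```text
t 8.62 tray xyz mm [46.3  0.7 55.9] yaw err -0.09 F tray [0.4 0.8 0.1] w 0.4 g 0.0
t 8.78 tray xyz mm [47.3  0.7 55.7] yaw err -0.09 F tray [ 0.3 -0.7 -0. ] w 0.4 g 0.0
t 8.95 tray xyz mm [48.5  0.7 55.6] yaw err -0.08 F tray [-0.2 -0.2  0.7] w 0.2 g 0.0
t 9.12 tray xyz mm [49.7  0.7 55.6] yaw err -0.09 F tray [ 0.6  0.1 -0.3] w 0.4 g 0.0
t 9.28 tray xyz mm [50.9  0.7 55.6] yaw err -0.08 F tray [-0.1 -0.1 -0.2] w 0.3 g 0.0
```

```bash
R='python3 -m pendant'
for i in 1; do
$R '[[0,-0.005,0,0],[0,-0.005,0,0]]' >/dev/null; python3 -c "from h import *;tcp()"
$R '[[0,-0.005,0,0],[0,-0.005,0,0]]' >/dev/null; python3 -c "from h import *;tcp()"
$R '[[0,-0.005,0,0],[0,-0.005,0,0]]' >/dev/null; python3 -c "from h import *;tcp()"
$R '[[0,-0.005,0,0],[0,-0.005,0,0]]' >/dev/null; python3 -c "from h import *;tcp()"
$R '[[0,-0.005,0,0],[0,-0.005,0,0]]' >/dev/null; python3 -c "from h import *;tcp()"; done
```

```text
t 9.45 tray xyz mm [51.6  0.6 55.4] yaw err -0.10 F tray [-2.9  1.2  1.9] w 0.5 g 1.5
t 9.62 tray xyz mm [51.9  0.5 55.3] yaw err -0.11 F tray [-8.6  1.8  5.7] w 0.4 g 4.2
t 9.78 tray xyz mm [52.1  0.5 55.2] yaw err -0.12 F tray [-12.2   3.8   9.8] w 0.6 g 6.8
t 9.95 tray xyz mm [52.3  0.4 55.1] yaw err -0.13 F tray [-17.5   5.3  10.8] w 0.3 g 9.5
t 10.12 tray xyz mm [52.4  0.4 55.1] yaw err -0.14 F tray [-22.2   5.2  17.2] w 0.2 g 12.2
```

```bash
R='python3 -m pendant'
$R '[[0,0.03,0,0],[0,0.03,0,0],[0,0.03,-0.061,0],[0,0.03,-0.061,0],[0,0.03,-0.061,0]]' >/dev/null; python3 -c "from h import *;tcp()"
$R '[[0,-0.01,0,0],[0,-0.01,0,0],[0,-0.01,0,0]]' >/dev/null; python3 -c "from h import *;tcp()"
$R '[[0,-0.005,0,0],[0,-0.005,0,0]]' >/dev/null; python3 -c "from h import *;tcp()"
$R '[[0,-0.005,0,0],[0,-0.005,0,0]]' >/dev/null; python3 -c "from h import *;tcp()"
$R '[[0,-0.005,0,0],[0,-0.005,0,0]]' >/dev/null; python3 -c "from h import *;tcp()"
$R '[[0,-0.005,0,0],[0,-0.005,0,0]]' >/dev/null; python3 -c "from h import *;tcp()"
```

```text
t 10.53 tray xyz mm [50.7  1.  75. ] yaw err -0.07 F tray [-0.  -0.7 -0.8] w 0.5 g 0.0
t 10.78 tray xyz mm [52.2  0.6 73.2] yaw err -0.10 F tray [-0.2  0.9 -0.9] w 0.4 g 0.0
t 10.95 tray xyz mm [53.   0.5 73.2] yaw err -0.11 F tray [-1.6 -0.1  0.3] w 0.4 g 1.2
t 11.12 tray xyz mm [53.6  0.4 73. ] yaw err -0.12 F tray [-5.9 -0.2  1.4] w 0.6 g 2.9
t 11.28 tray xyz mm [53.9  0.3 72.8] yaw err -0.13 F tray [-8.7  2.5  3.7] w 0.5 g 4.8
t 11.45 tray xyz mm [54.1  0.2 72.7] yaw err -0.14 F tray [-14.2   2.8   6.6] w 0.2 g 6.9
```

```bash
R='python3 -m pendant'
$R '[[0,0.03,0,0],[0,0.03,-0.08,0],[0,0.15,-0.08,0],[0,0.29,-0.08,0],[0,0.42,-0.08,0]]' >/dev/null
$R '[[0,0.08,0,0],[0,0.15,0,0],[0,0.15,0,0],[0,0.15,0,0],[0,0.15,0,0]]' >/dev/null; python3 -c "from h import *;tcp()"
```

```text
t 12.28 tray xyz mm [-111.5    1.5   98.5] yaw err -0.04 F tray [ 0.1  0.5 -0.4] w 0.2 g 0.0
```

```bash
R='python3 -m pendant'
$R '[[0.003,0.017,0.05,0],[0.003,0.017,0.15,0],[0.003,0.017,0.23,0],[0.003,0.017,0.26,0],[0.003,0.017,0.26,0]]' >/dev/null; python3 -c "from h import *;tcp()"
$R '[[0,0,0.01,0],[0,0,0.015,0],[0,0,0.015,0],[0,0,0.015,0]]' >/dev/null; python3 -c "from h import *;tcp()"
```

```text
t 12.70 tray xyz mm [-118.3   -0.5   17.5] yaw err -0.13 F tray [ 0.7  0.1 -0.4] w 0.3 g 0.0
t 13.03 tray xyz mm [-117.2    0.3   16. ] yaw err -0.09 F tray [ 0.7  0.2 -0.1] w 0.3 g 0.0
```

```bash
R='python3 -m pendant'
$R '[[0,-0.02,0.003,0],[0,-0.04,0.003,0],[0,-0.05,0.003,0],[0,-0.06,0.003,0],[0,-0.07,0.003,0]]' >/dev/null; python3 -c "from h import *;tcp()"
$R '[[0,-0.01,0,0],[0,-0.02,0,0],[0,-0.03,0,0],[0,-0.04,0,0],[0,-0.047,0,0]]' >/dev/null; python3 -c "from h import *;tcp()"
$R '[[0,-0.002,0,0],[0,-0.002,0,0],[0,-0.002,0,0]]' >/dev/null; python3 -c "from h import *;tcp()"
```

```text
t 13.45 tray xyz mm [-96.5  -0.   14.5] yaw err -0.10 F tray [-0.6  0.3  0.4] w 0.1 g 0.7
t 13.87 tray xyz mm [-82.5   0.   14.4] yaw err -0.09 F tray [-1.2 -0.1 -0.1] w 0.2 g 0.8
t 14.12 tray xyz mm [-81.8   0.2  14.5] yaw err -0.08 F tray [-0.2 -0.7  0.2] w 0.6 g 0.1
```

```bash
R='python3 -m pendant'
$R '[[0,0.06,0,0],[0,0.12,0,0],[0,0.14,0,0],[0,0.14,0,0]]' >/dev/null; python3 - <<'E'
from h import *;tcp()
from station import optics
import cv2
a=optics.capture("scene")["image"];b=optics.capture("top")["image"]
c=cv2.resize(a[235:285,235:315],None,fx=8,fy=8,interpolation=2)[:,:400+240];d=cv2.resize(b[165:240,195:260],None,fx=8,fy=8,interpolation=2)
cv2.imwrite("pics/e2s.png",c);cv2.imwrite("pics/e2t.png",d)
E
```

```text
t 14.45 tray xyz mm [-125.1   -0.    14.7] yaw err -0.05 F tray [ 0.4 -0.7  0.2] w 0.5 g 0.0
```

View pics/e2s.png

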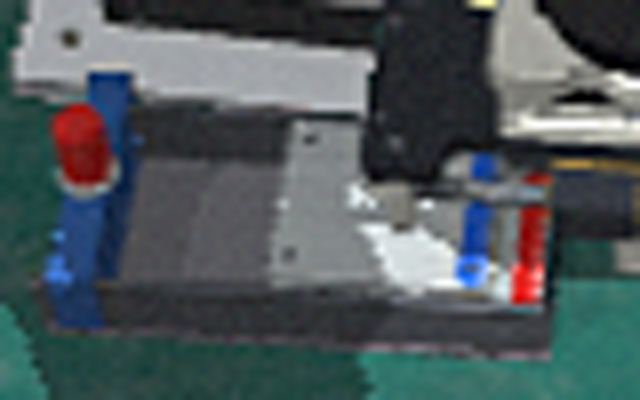

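```bash
cat >> h.py <<'E'
def w_on_plane(p,uv,z):
    E=p["extrinsics"];f=200/np.tan(np.radians(p["fovy"]/2));uv=np.asarray(uv,float)
    d=np.c_[(uv[:,0]-p["cx"])/f,-(uv[:,1]-p["cy"])/f,-np.ones(len(uv))]@E[:3,:3]
    o=-E[:3,:3].T@E[:3,3]
    return o+d*((z-o[2])/d[:,2])[:,None]
def bands(names=("scene","top")):
    # tray-x (my fit frame T, no 2.9 offset) of each colour band by soft colour weight
    import cv2
    from station import optics
    hue={"red":0,"yellow":28,"green":60,"blue":112};zz={"red":.012,"yellow":.02,"green":.028,"blue":.036}
    for n in names:
        p=optics.capture(n);hsv=cv2.cvtColor(p["image"],cv2.COLOR_BGR2HSV).astype(int)
        for b in hue:
            dh=np.abs((hsv[...,0]-hue[b]+90)%180-90)
            m=(dh<12)&(hsv[...,1]>110)&(hsv[...,2]>60)
            v,u=np.nonzero(m);W=w_on_plane(p,np.c_[u,v],zz[b])
            d=W[:,:2]-T[:2];c,k=np.cos(T[2]),np.sin(T[2])
            X=1e3*(c*d[:,0]+k*d[:,1]);Y=1e3*(-k*d[:,0]+c*d[:,1])
            s=(np.abs(Y)<30)&(X>-100)&(X<0)
            if s.sum()>3:
                A=np.c_[np.ones(s.sum()),Y[s]]
                print(n,b,s.sum(),"x mean %.1f med %.1f sd %.1f ymean %.1f"%(X[s].mean(),np.median(X[s]),X[s].std(),Y[s].mean()))
E
python3 -c "from h import *;bands()"
```

```text
scene red 40 x mean -76.6 med -76.5 sd 2.6 ymean 1.5
scene blue 46 x mean -59.5 med -59.3 sd 2.5 ymean 4.9
top red 4 x mean -78.4 med -78.4 sd 1.6 ymean -27.4
top blue 4 x mean -61.3 med -60.9 sd 2.7 ymean -27.8
```

View pics/e2t.png

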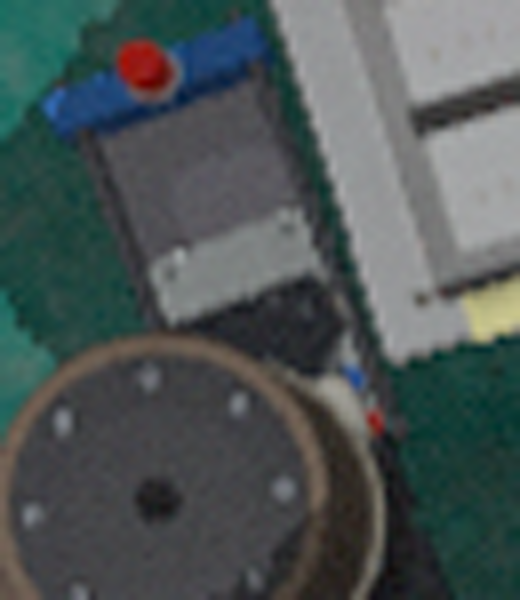

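```bash
R='python3 -m pendant'
$R '[[0,0,-0.026,0],[0,-0.04,-0.026,0],[0,-0.08,-0.026,0],[0,-0.11,-0.026,0],[0,-0.13,-0.026,0]]' >/dev/null; python3 -c "from h import *;tcp()"
$R '[[0,-0.013,0,0],[0,-0.026,0,0],[0,-0.04,0,0],[0,-0.05,0,0],[0,-0.056,0,0]]' >/dev/null; python3 -c "from h import *;tcp()"
$R '[[0,-0.002,0,0],[0,-0.002,0,0],[0,-0.002,0,0]]' >/dev/null; python3 -c "from h import *;tcp()"
```

```text
t 15.07 tray xyz mm [-83.7   0.2  22.6] yaw err -0.10 F tray [0.3 0.3 1.3] w 0.3 g 0.0
t 15.48 tray xyz mm [-68.2  -0.   22.2] yaw err -0.09 F tray [-0.6 -0.1  0.1] w 0.4 g 0.5
t 15.73 tray xyz mm [-67.7   0.   22.3] yaw err -0.08 F tray [-1.1 -0.1  0.3] w 0.3 g 0.1
```

```bash
R='python3 -m pendant'
$R '[[0,-0.003,0,0],[0,-0.006,0,0],[0,-0.006,0,0],[0,-0.006,0,0]]' >/dev/null; python3 -c "from h import *;tcp()"
$R '[[0,0.02,0,0],[0,0.03,0,0],[0,0.03,-0.026,0],[0,0.03,-0.026,0],[0,0.03,-0.026,0]]' >/dev/null; python3 -c "from h import *;tcp()"
```

```text
t 16.07 tray xyz mm [-66.   -0.   22.3] yaw err -0.09 F tray [-1.4 -0.7  0.3] w 0.4 g 0.6
t 16.48 tray xyz mm [-74.3   0.3  30.9] yaw err -0.07 F tray [0.7 0.9 0.4] w 0.2 g 0.0
```

```bash
R='python3 -m pendant'
$R '[[0,-0.013,0,0],[0,-0.026,0,0],[0,-0.04,0,0],[0,-0.053,0,0],[0,-0.065,0,0]]' >/dev/null
$R '[[0,-0.008,0,0],[0,-0.013,0,0],[0,-0.015,0,0],[0,-0.015,0,0],[0,-0.015,0,0]]' >/dev/null; python3 -c "from h import *;tcp()"
```

```text
t 17.32 tray xyz mm [-50.9  -0.   30.1] yaw err -0.09 F tray [ 0.4 -0.5 -0.4] w 0.7 g 0.0
```

```bash
R='python3 -m pendant'
$R '[[0,-0.004,0,0],[0,-0.004,0,0],[0,-0.004,0,0]]' >/dev/null; python3 -c "from h import *;tcp()"
$R '[[0,0.05,0,0],[0,0.15,-0.03,0],[0,0.25,-0.15,0],[0,0.27,-0.29,0],[0,0.27,-0.43,0]]' >/dev/null; 
$R '[[0.14,0,-0.14,0],[0.28,0,-0.28,0],[0.42,0,-0.4,0],[0.56,0,-0.4,0],[0.56,0,-0.4,0]]' >/dev/null; 
python3 - <<'E'
from h import *;tcp();bands()
from station import optics
import cv2
a=optics.capture("scene")["image"];b=optics.capture("top")["image"]
c=cv2.resize(a[235:285,235:315],None,fx=8,fy=8,interpolation=2);d=cv2.resize(b[165:240,195:260],None,fx=5.333,fy=5.333,interpolation=2)[:400]
d=np.pad(d,((0,400-d.shape[0]),(0,0),(0,0)))
cv2.imwrite("pics/e3.png",cv2.resize(np.hstack([c,d]),None,fx=.8,fy=.8))
E
```

```text
t 17.57 tray xyz mm [-49.8  -0.1  30.1] yaw err -0.09 F tray [ 0.9 -0.2  0.5] w 0.3 g 0.1
t 18.40 tray xyz mm [-130.9 -167.7  275.3] yaw err 0.01 F tray [ 1.2  0.7 -1.5] w 0.5 g 0.0
scene red 50 x mean -76.6 med -76.5 sd 2.7 ymean -3.9
scene yellow 53 x mean -60.5 med -60.5 sd 2.6 ymean -2.8
scene green 47 x mean -44.6 med -44.7 sd 2.2 ymean 0.5
scene blue 57 x mean -28.6 med -28.5 sd 2.6 ymean 0.3
```

View pics/e3.png

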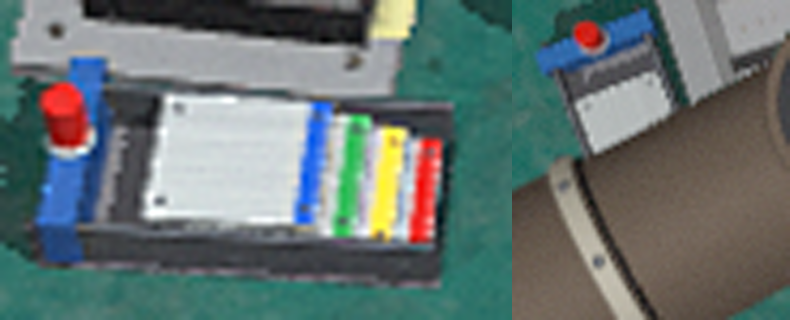

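```bash
R='python3 -m pendant'
$R '[[-0.14,0,0,0],[-0.28,0,0,0],[-0.42,0,0,0],[-0.56,0,0,0],[-0.56,0,0,0]]' -0.2 >/dev/null; 
$R '[[0,-0.13,0,0],[0,-0.26,0.02,0],[0,-0.39,0.05,0],[0,-0.52,0.09,0],[0,-0.65,0.13,0]]' >/dev/null; python3 -c "from h import *;tcp()"
$R '[[0,-0.05,0.1,0],[0,-0.05,0.2,0],[0,-0.05,0.3,0],[0,-0.05,0.4,0],[0,-0.05,0.42,0]]' >/dev/null; python3 -c "from h import *;tcp()"
```

```text
t 19.43 tray xyz mm [ 65.6   3.1 232.6] yaw err 0.06 F tray [-0.3  0.8  1.2] w 34.9 g 0.0
t 19.85 tray xyz mm [ 75.3   2.1 101.4] yaw err -0.04 F tray [-1.3 -0.3 -1.3] w 34.9 g 0.0
```

```bash
R='python3 -m pendant'
$R '[[0.004,-0.006,0.03,0],[0.004,-0.006,0.06,0],[0.004,-0.006,0.1,0],[0.004,-0.006,0.13,0],[0.004,-0.006,0.15,0]]' >/dev/null; python3 -c "from h import *;tcp()"
$R '[[0,0,0,0],[0,0,0,0]]' >/dev/null; python3 -c "from h import *;tcp()"
$R '[[0,0,0,0],[0,0,0,0],[0,0,0,0],[0,0,0,0],[0,0,0,0]]' -0.9 25 >/dev/null; python3 -c "from h import *;tcp()"
```

```text
t 20.27 tray xyz mm [81.   0.2 62.5] yaw err -0.09 F tray [ 0.1  0.6 -0.8] w 35.3 g 0.0
t 20.43 tray xyz mm [81.2 -0.1 63.1] yaw err -0.09 F tray [ 0.2  0.8 -0.3] w 35.3 g 0.0
t 20.85 tray xyz mm [77.3 -0.4 63. ] yaw err -0.14 F tray [-12.1   3.    9.1] w 17.3 g 25.0
```

```bash
R='python3 -m pendant'
$R '[[0,0.02,0,0],[0,0.04,0,0],[0,0.06,0,0],[0,0.075,0,0],[0,0.085,0,0]]' >/dev/null; python3 -c "from h import *;tcp()"
$R '[[0,0,0,0],[0,0,0,0]]' >/dev/null; python3 -c "from h import *;tcp()"
```

```text
t 21.27 tray xyz mm [55.1 -0.3 63.1] yaw err -0.09 F tray [ 1.6 -3.8 -2.1] w 17.1 g 25.0
t 21.43 tray xyz mm [55.  -0.3 63.1] yaw err -0.09 F tray [-1.3 -3.5  2.4] w 17.5 g 25.0
```

```bash
R='python3 -m pendant'
$R '[[0,0.008,0,0],[0,0.016,0,0],[0,0.016,0,0],[0,0.016,0,0]]' >/dev/null; python3 -c "from h import *;tcp();bands()"
$R '[[0,0.003,0,0],[0,0.003,0,0],[0,0.003,0,0]]' >/dev/null; python3 -c "from h import *;tcp();bands()"
```

```text
t 21.77 tray xyz mm [50.9 -0.3 63.1] yaw err -0.09 F tray [-0.3 -5.6  1.7] w 16.8 g 25.0
scene red 51 x mean -76.7 med -76.6 sd 2.7 ymean -3.6
scene yellow 53 x mean -60.5 med -60.5 sd 2.6 ymean -2.8
scene green 45 x mean -44.6 med -44.7 sd 2.3 ymean 1.7
scene blue 57 x mean -28.6 med -28.5 sd 2.6 ymean 0.3
top red 56 x mean -79.3 med -79.2 sd 2.8 ymean -0.5
top yellow 51 x mean -62.7 med -62.6 sd 2.4 ymean -1.1
top green 27 x mean -46.6 med -46.9 sd 2.3 ymean -3.7
top blue 45 x mean -30.9 med -31.0 sd 2.1 ymean 1.3
t 22.12 tray xyz mm [50.3 -0.3 63.1] yaw err -0.08 F tray [ 1.3 -5.7  0.3] w 16.7 g 25.0
scene red 49 x mean -76.5 med -76.4 sd 2.6 ymean -3.7
scene yellow 53 x mean -60.5 med -60.5 sd 2.6 ymean -2.8
scene green 47 x mean -44.5 med -44.4 sd 2.3 ymean 1.0
scene blue 57 x mean -28.6 med -28.5 sd 2.6 ymean 0.3
top red 55 x mean -79.2 med -79.1 sd 2.7 ymean -0.9
top yellow 51 x mean -62.7 med -62.6 sd 2.4 ymean -1.4
top green 27 x mean -46.6 med -46.9 sd 2.4 ymean -5.5
top blue 40 x mean -31.4 med -31.4 sd 1.8 ymean 1.2
```

```bash
R='python3 -m pendant'
cat > d.py <<'E'
from h import *;tcp()
import cv2,os
from station import optics
a=optics.capture("scene")["image"][244:274,262:297].astype(np.float32).mean(2)
B=[cv2.imread("pics/scene0.png")]
if not os.path.exists("base.npy"): np.save("base.npy",a)
b=np.load("base.npy");bl=slice(8,22)
print("diff plate4 front half/band cols", [round(float(np.abs(a-b)[6:24,i:i+5].mean()),1) for i in range(0,35,5)])
E
python3 d.py; python3 d.py
$R '[[0,0.002,0,0],[0,0.002,0,0],[0,0.002,0,0]]' >/dev/null; python3 d.py
$R '[[0,0.002,0,0],[0,0.002,0,0],[0,0.002,0,0]]' >/dev/null; python3 d.py
$R '[[0,0.002,0,0],[0,0.002,0,0],[0,0.002,0,0]]' >/dev/null; python3 d.py
```

```text
t 22.22 tray xyz mm [50.3 -0.3 63.1] yaw err -0.09 F tray [ 0.9 -5.8 -0.9] w 17.2 g 25.0
diff plate4 front half/band cols [0.0, 0.0, 0.0, 0.0, 0.0, 0.0, 0.0]
t 22.27 tray xyz mm [50.3 -0.3 63.1] yaw err -0.09 F tray [ 0.5 -5.9  0.2] w 16.9 g 25.0
diff plate4 front half/band cols [3.0, 2.8, 2.4, 2.6, 2.3, 2.6, 2.1]
t 22.57 tray xyz mm [49.9 -0.3 63.1] yaw err -0.09 F tray [ 2.  -6.3 -0.2] w 17.2 g 25.0
diff plate4 front half/band cols [3.6, 4.5, 5.2, 6.0, 8.5, 2.5, 2.2]
t 22.87 tray xyz mm [49.4 -0.3 63.1] yaw err -0.08 F tray [ 2.8 -6.  -1.3] w 17.2 g 25.0
diff plate4 front half/band cols [3.7, 10.1, 8.0, 12.3, 11.7, 4.0, 2.7]
t 23.17 tray xyz mm [48.8 -0.3 63.1] yaw err -0.08 F tray [ 2.  -6.5 -0.8] w 17.4 g 25.0
diff plate4 front half/band cols [5.2, 10.4, 14.1, 16.3, 18.1, 5.0, 2.5]
```

```bash
R='python3 -m pendant'
$R '[[0,0,0,0],[0,0,0,0],[0,0,0,0],[0,0,0,0]]' -0.2 >/dev/null; python3 d.py
$R '[[0,0,-0.05,0],[0,0,-0.15,0],[0,0,-0.28,0],[0,0,-0.42,0],[0,0,-0.55,0]]' >/dev/null
$R '[[0,0.12,0,0],[0,0.25,0,0],[0,0.38,0,0],[0,0.5,0,0],[0,0.5,0,0]]' >/dev/null
$R '[[0.13,0.08,0,0],[0.26,0.1,0,0],[0.39,0.1,0,0],[0.52,0.1,0,0],[0.65,0.1,0,0]]' >/dev/null
$R '[[0.13,0,0,0],[0.26,0,0,0],[0.39,0,0,0],[0.5,0,0,0],[0.5,0,0,0]]' >/dev/null
python3 - <<'E'
from h import *;tcp();bands()
from station import optics
import cv2
a=optics.capture("scene")["image"];b=optics.capture("top")["image"]
c=cv2.resize(a[235:285,235:300],None,fx=8,fy=8,interpolation=2)[:400];d=cv2.resize(b[165:240,195:250],None,fx=5.333,fy=5.333,interpolation=2)[:400]
d=np.pad(d,((0,400-d.shape[0]),(0,0),(0,0)))
cv2.imwrite("pics/e4.png",cv2.resize(np.hstack([c,d]),None,fx=.9,fy=.9))
E
```

```text
t 23.55 tray xyz mm [48.3  0.6 63. ] yaw err -0.07 F tray [-0.2 -0.1 -1.5] w 34.2 g 0.0
diff plate4 front half/band cols [4.9, 14.9, 16.1, 18.2, 19.5, 5.2, 3.2]
t 25.27 tray xyz mm [-132.6 -349.1  227.3] yaw err -0.29 F tray [ 1.1 -0.9  0.6] w 34.9 g 0.0
scene red 50 x mean -76.6 med -76.5 sd 2.7 ymean -3.4
scene yellow 53 x mean -60.5 med -60.5 sd 2.6 ymean -2.8
scene green 45 x mean -44.6 med -44.7 sd 2.3 ymean 1.7
scene blue 57 x mean -29.9 med -29.9 sd 2.6 ymean 0.9
top red 53 x mean -79.1 med -78.9 sd 2.7 ymean -0.6
top yellow 50 x mean -62.6 med -62.5 sd 2.3 ymean -1.1
top green 22 x mean -46.4 med -45.8 sd 2.5 ymean -1.8
top blue 46 x mean -31.4 med -31.4 sd 2.2 ymean 0.6
```

View pics/e4.png

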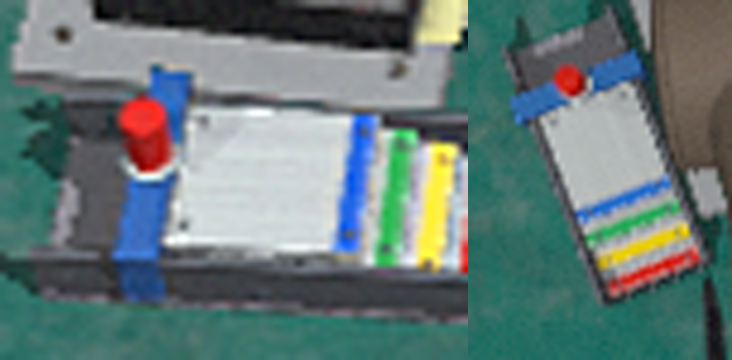

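The picture shows all four bands in an even overlapping row, with centres at about −77, −60, −45 and −30 mm along the tray. The stop's face is against the front edge of plate 4, and the arm is clear.

```bash
python3 -c "
from station import job;print(job.close_job())"
```

```text
the job is handed in; nothing more can be done
None
```

I handed the job in: the stop went to the far end first, then the plates were fanned at about 16, 16 and 14.7 mm steps, with plate 1 still at the rear lip. The stop was then slid back to meet the top plate, nudging it back about 1.3 mm (hence the shorter last step); this took about 25 s, and no other bench items were handled.

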